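# Clear the casket's lid and hold it open for restocking

### The arm

A 7-joint arm with a two-finger parallel gripper is mounted at the origin on a cart in front of the work surface, level with it; the furniture and walls round the work are solid. World frame = base frame: x ahead of the robot, y to its left, z up, the work surface at z = 0. Lengths are in m, angles in rad, forces in N, time in s.
With the tool pointing down it reaches from about 0.425 to 0.875 m from the base axis. Payload 4.7 kg.
Tool frame: the origin (TCP) lies between the finger pads; the fingertips stand 14 mm ahead of it and the grasp point (between the pads) lies 5 mm behind it; z points along the fingers, y is the line along which they close (so a half turn about z gives the same grasp; the last joint's range is limited). The gripper opens to 87 mm and grips with 3 to 60 N. Pads are 19 mm wide; open, the fingers measure 117 mm over their backs; the gripper's body (75 mm by 190 mm) begins 51 mm behind the grasp point.
Start: joints at [-1.32, 0.321, -0.07, 1.45, 0.023, 1.371, -0.057], TCP at [0.153, 0.632, 0.237] pointing down, gripper open.
Joint ranges: [-2.86, 2.86], [-0.3, 2.09], [-1.38, 1.24], [0.06, 2.45], [-1.56, 4.7], [0.09, 2.05], [-2.69, 2.69]. Speed limits (rad/s): [2.57, 2.57, 3.14, 3.14, 3.14, 3.14, 3.14].

### API

Orientations are given as a rotation vector (axis times angle).
In Python, from bench import get_state, get_image, camera_params, close_job gives the robot as it stands. The module is installed in compiled form; this text tells all that it offers.
- The arm moves only by the tool arm_command, never from a script. Its argument "motion" is a list of rows, each a list of 5 numbers: the finger opening in mm, from 0 to 87, then the shift along the tool's x, y, z in mm, then the turn about the tool's z in degrees. In form: [[gripper, x, y, z, spin], ...]. A call has 1 to 5 rows; each row is the pose to reach, as a shift and turn from the pose commanded when the call began, along the tool's axes at that moment; what a row does not reach only later rows make up. A row lasts 1/12 s, in which the tool goes at most 41.7 mm and 7.16 degrees, less where a joint would pass 70% of its speed; a pose out of reach is approached as far as the arm can. A call with a gripper value outside its range is refused whole. The fingers move at their own pace and stop on an object; "newtons" is the grip in N (left out, the last holds). Time passes only in rows, so rows that repeat a pose let the fingers close. It gives the time, the measured TCP pose, the force, the opening and the grip force at its end, in the units of the state.
- get_state(): the state, without advancing time (a new reading comes with each control period).
- get_image(name): name is "scene" or "top" or "wrist"; returns (picture, depth): 480x640x3 uint8, red, green, blue; 480x640 float32, m along the optical axis (not along the pixel's ray), 0 where there is no reading.
- camera_params(name): a dict with "intrinsics" (3x3 intrinsics, pixels), "extrinsics" (4x4, takes a point from camera to world coordinates). Camera axes: x right, y down, z forward; pixel columns grow to the right and rows downward; lengths in m; the calibration is good to about 2 mm. A picture is of the moment at which its call begins: read the wrist's pose just before it. camera_params takes no time and is no camera call; for the wrist camera it gives the pose at the moment of the call.
- close_job(): hands the job in; it is judged then, once.
The state is a dict: "time": time; "joint_positions": joint angles; "qd": joint speeds; "joint_torque": joint torques, N m; "position": TCP position; "tool_rot": TCP orientation; "ft_force": force on the tool from outside, world axes, zero at the start; "torque": the same for the moment, N m; "grip_width": opening from 0.0 (shut) to 1.0 (fully open); "grip_force": force on a finger pad.
Only numpy, scipy, OpenCV 4.12 (cv2) and the standard library are available. Lean on these libraries where they do the work, as an engineer would, in place of code of your own. Each camera call takes 0.05 s, during which the arm holds its last target. There are 200 camera calls.

### The job

I want both hands free to restock the tea lights in the glass casket. Take the two brass cups off its lid and nest them, one after the other, upright and fully home in the matching cup that stands on the table beside it, then lift the lid by its brass knob to 60 degrees and finish while still holding it there by the knob, steady; it falls shut if let go. Do not swing the lid back to upright, tip any cup over or disturb the other things on the table.

Things in the scene. Friction and masses are not known exactly. Their poses are not given: they have to be found in the camera images.
- cup_a_center (a point): brass tea-light cup, open at the top, tapered: 63 mm outside diameter at the rim, 44 mm at the foot, 46 mm tall, wall thin (under 3 mm), 0.13 kg, loose; at first it stands upright on the closed lid of the casket, left of the knob. The point lies on the cup's axis, half-way up (23 mm over its underside); z points out of its mouth. Fully nested, each cup sits about 19 mm higher than the one it is in, so that a 19 mm collar of it can be seen
- cup_b_center (a point): brass tea-light cup, open at the top, tapered: 63 mm outside diameter at the rim, 44 mm at the foot, 46 mm tall, wall thin (under 3 mm), 0.13 kg, loose; the same as the other two; at first it stands upright on the closed lid of the casket, right of the knob. The point lies on the cup's axis, half-way up (23 mm over its underside); z points out of its mouth. 
- cup_base_center (a point): brass tea-light cup, open at the top, tapered: 63 mm outside diameter at the rim, 44 mm at the foot, 46 mm tall, wall thin (under 3 mm), 0.13 kg, loose; the same as the other two; it stands upright on the table beside the casket, on its left or its right side. The point lies on the cup's axis, half-way up (23 mm over its underside); z points out of its mouth. 
- casket_lid (a joint): angle of the casket's lid in rad: 0 is closed (level), 1.047 is 60 degrees open, 1.745 is right back. The lid is a glass pane in the brass casket, 115 mm deep, 170 mm wide, 4 mm thick, its top 80 mm above the table when closed. It opens upward and away from the robot, weighs about 0.15 kg with its knob, and falls shut when it is let go short of upright
- lid_hinge (a point): middle of the lid's hinge line, at the top of the casket's far wall, 76 mm above the table. Fixed to the casket; x points from the casket's front to its back and y along the hinge line. Seen from here, in these axes, the centre of the knob's head lies at (-0.102, 0, +0.034) m when the lid is closed, and turns about y with the lid, so at angle t it is at (-0.102 cos t + 0.034 sin t, 0, 0.102 sin t + 0.034 cos t)
- knob_center (a point): centre of the head of the lid's brass T-knob: a short round bar along the hinge line, 18 mm in diameter and 26 mm long with flat ends, on a 9 mm stem. It stands on the lid 16 mm behind its front edge, midway along it; the head's centre is 30 mm above the glass. Its own z points out of the lid, its y along the hinge line. Held by its two flat ends (26 mm apart), it can turn between the fingers as the lid swings, so that the gripper may keep pointing down
- lid_knob: the same knob; origin at its foot on the glass
- casket: brass-edged casket of clear glass, 129 x 171 x 80 mm with its lid, fixed to the table, a few tea lights inside it. Origin at the centre of its underside; x points from its front to its back (hinge) side
- bell: counter bell: brass dome on a black foot with a button on top, 71 mm across, 62 mm tall, loose on the table on the other side of the casket from the third cup; leave alone. Origin under its centre, on the table
- matches: long match box, 62 x 110 x 22 mm, lying loose near the front right corner of the table; leave alone. Origin at the centre of its underside
- tape: roll of tape lying flat, 104 mm across, 25 mm tall, loose near the front left corner of the table; leave alone. Origin at the centre of its underside
- spare_light0: tea light in a tin cup, 38 mm across, 19 mm tall, loose on the table in front of the casket, to the right; leave alone. Origin at the centre of its underside
- spare_light1: tea light in a tin cup, 38 mm across, 17 mm tall, beside the other one; leave alone. Origin at the centre of its underside
- snuffer1: brass candle snuffer, 205 mm long and 30 mm tall, lying loose on the table in front of the casket, to the left; leave alone. Origin under its middle
Not all that is in view belongs to the job. What is shaped like the part that bears cup_a_center but purple is not meant.

How it is judged:
On the way, in this order (a step that is already met when the one before it is completed fails the run):
1. both cups from the lid are nested in the cup on the table and the lid still closed (((z of cup_a_center in the frame of cup_base_center between 0.012 and 0.028 m and z of cup_b_center in the frame of cup_base_center between 0.03 and 0.052 m) or (z of cup_b_center in the frame of cup_base_center between 0.012 and 0.028 m and z of cup_a_center in the frame of cup_base_center between 0.03 and 0.052 m)) and horizontal distance between each of cup_a_center, cup_b_center and cup_base_center below 0.007 m and angle between each of cup_a_center, cup_b_center, cup_base_center's own z axis and vertical below 0.12 rad and height (world z) of cup_base_center below 0.03 m and value of joint casket_lid below 0.08 rad), for 0.2 s.
2. the lid is lifted by its knob to 60 degrees (value of joint casket_lid between 0.927 and 1.167 rad and velocity of joint casket_lid between -0.08 and 0.08 rad/s and contact force between the fingers and lid_knob above 0.4 N), for 0.2 s.
At the end, for the whole second after the job is handed in: The three cups are one upright stack on the table: the first 12 to 28 mm and the second 30 to 52 mm above the lowest, axes within 7 mm, tilt under 0.12 rad. The lid stands still at 60 degrees, within 7 degrees, the fingers bearing on its knob with over 0.4 N (all of step 2 and ((z of cup_a_center in the frame of cup_base_center between 0.012 and 0.028 m and z of cup_b_center in the frame of cup_base_center between 0.03 and 0.052 m) or (z of cup_b_center in the frame of cup_base_center between 0.012 and 0.028 m and z of cup_a_center in the frame of cup_base_center between 0.03 and 0.052 m)) and horizontal distance between each of cup_a_center, cup_b_center and cup_base_center below 0.007 m and angle between each of cup_a_center, cup_b_center, cup_base_center's own z axis and vertical below 0.12 rad and height (world z) of cup_base_center below 0.03 m); the arm keeps its last pose, push and grip.
It fails at once if the lid is swung back to upright (value of joint casket_lid above 1.5 rad).
It fails at once if a cup is tipped over (angle between any of cup_a_center, cup_b_center, cup_base_center's own z axis and vertical above 0.8 rad).
It fails at once if one of the other things on the table is moved more than 30 mm (distance of any of bell, matches, tape, spare_light0, spare_light1, snuffer1 from where it was at the start of the episode above 0.03 m).
It also fails if it takes over 61 s, if anything falls off the work surface, if the arm or the gripper's body presses on something with over 40 N, if the wrist force passes 120 N, or if a joint passes its speed limit or range.

## Working session

There is one attempt and no reset: what is moved stays moved. The work goes in short steps, Python scripts to look and compute and a tool call to move; the robot and the scene stay as the last step left them, time stands still between calls to the robot, and variables do not carry over. Pictures are saved under pics/ and viewed, at most 10 in all, crops included, and the job is handed in when it is done.

Besides the shell and the picture viewer there is one more tool, called after ">>>" in YAML: its name, and indented under it one key for each argument. arm_command: Moves the arm, as the interface text tells. Its arguments: {"type":"object","properties":{"motion":{"type":"array"},"newtons":{"type":"number"}},"required":["motion"]}

```bash
mkdir -p pics
cat > h.py <<'E'
import numpy as np, cv2
from bench import *
def snap(n,f):
    im,d=get_image(n); p=camera_params(n); cv2.imwrite('pics/%s.png'%f,im[:,:,::-1]); np.savez('pics/%s.npz'%f,im=im,d=d,K=p['intrinsics'],T=p['extrinsics']); return im,d
def load(f):
    z=np.load('pics/%s.npz'%f); return z['im'],z['d'],z['K'],z['T']
def cloud(f):
    im,d,K,T=load(f); v,u=np.mgrid[:480,:640]; P=np.stack([(u-K[0,2])/K[0,0]*d,(v-K[1,2])/K[1,1]*d,d],-1)
    return P@T[:3,:3].T+T[:3,3]
def ray(f,u,v,z):
    im,d,K,T=load(f); r=T[:3,:3]@np.linalg.inv(K)@[u,v,1]; return T[:3,3]+r*(z-T[2,3])/r[2]
E
python3 - <<'E'
from h import *
snap('top','top0'); snap('scene','scene0')
for f in('top0','scene0'): print(load(f)[2:])
s=get_state(); print(s)
E
```

```text
(array([[520.03130698,   0.        , 320.7297936 ],
       [  0.        , 520.03130698, 238.6050648 ],
       [  0.        ,   0.        ,   1.        ]]), array([[-2.51425219e-02, -9.94319708e-01,  1.03422298e-01,
         3.73485170e-01],
       [-9.99681406e-01,  2.52375856e-02, -3.89499144e-04,
         3.19358867e-02],
       [-2.22284241e-03, -1.03399141e-01, -9.94637460e-01,
         1.57916068e+00],
       [ 0.00000000e+00,  0.00000000e+00,  0.00000000e+00,
         1.00000000e+00]]))
(array([[524.11116935,   0.        , 323.34096834],
       [  0.        , 524.11116935, 248.62577557],
       [  0.        ,   0.        ,   1.        ]]), array([[ 0.62813669, -0.57075468,  0.528851  , -0.10739193],
       [-0.77796836, -0.44802801,  0.44049532, -0.51646645],
       [-0.0144747 , -0.68812062, -0.72545192,  0.99073538],
       [ 0.        ,  0.        ,  0.        ,  1.        ]]))
{'time': 0.1, 'joint_positions': array([-1.31990632,  0.32176585, -0.07012167,  1.45155645,  0.02260406,
        1.37079228, -0.05689635]), 'qd': array([ 0.00069839, -0.00178286,  0.00195664, -0.00376863, -0.00018852,
        0.00116311,  0.00137444]), 'joint_torque': array([-2.72218513e-04, -4.92572987e+01, -4.05996284e-01, -3.13397849e+01,
       -6.42889948e-02,  3.95780581e-02,  1.10680453e-04]), 'position': array([0.15239346, 0.6313977 , 0.23555839]), 'tool_rot': array([-3.70961003e-01, -3.11949209e+00,  2.71759000e-03]), 'ft_force': array([ 0.41403507, -0.64997195,  0.54731022]), 'torque': array([-0.04126232, -0.00978687,  0.00035294]), 'grip_force': 0.0, 'grip_width': 1.0014017795520413}
```

View pics/top0.png

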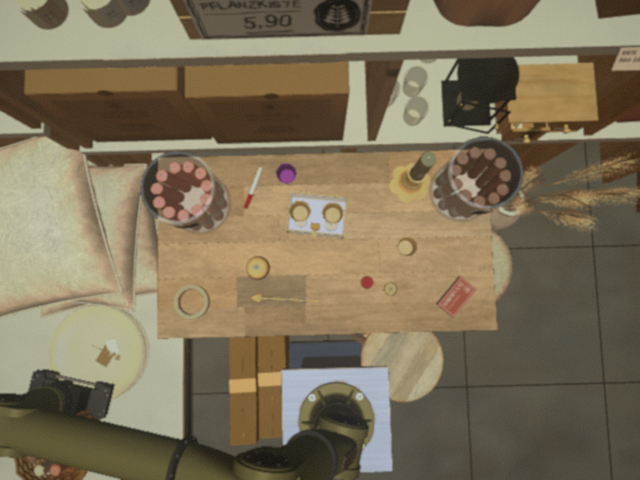

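View pics/scene0.png

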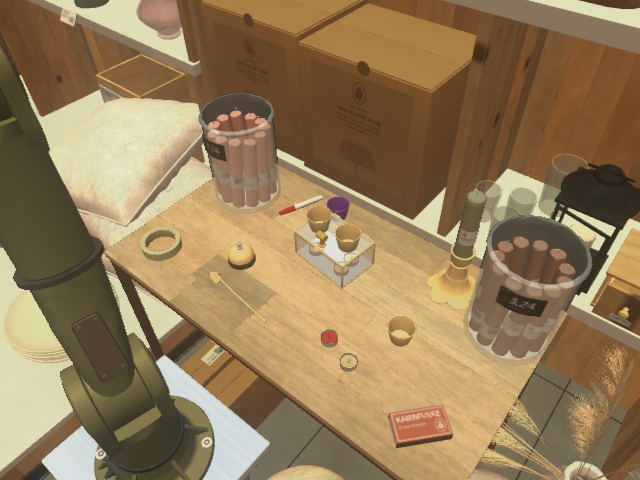

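The top view shows cup a at about (299,212), cup b at (333,214) and the knob at (315,230). There are three other candidates: a brass cup at (406,247), the purple cup at (286,174), and a brass dome with a button, the bell, at (257,267). The cup at (406,247) is open and brass and stands beside the casket opposite the bell, so it fits the base cup. I'll confirm that in a crop.

Run:
```python
from h import *
a=cv2.imread('pics/scene0.png')[180:380,220:440]; b=cv2.imread('pics/top0.png')[150:300,230:430]
c=np.zeros((600,800,3),np.uint8); x=cv2.resize(a,(400,364)); c[:364,:400]=x; x=cv2.resize(b,(400,300)); c[:300,400:]=x
cv2.imwrite('pics/crop1.png',c)
for f,boxes in(('top0',dict(a=(286,196,315,226),b=(320,198,348,228),base=(392,234,422,260))),('scene0',dict(a=(300,200,335,240),b=(330,220,365,252),base=(382,312,420,350)))):
  P=cloud(f)
  for n,(u0,v0,u1,v1) in boxes.items():
    Q=P[v0:v1,u0:u1].reshape(-1,3); hz=.126 if n!='base' else .046
    R=Q[(Q[:,2]>hz-.012)&(Q[:,2]<hz+.012)]
    (cx,cy),r=cv2.minEnclosingCircle(R[:,:2].astype(np.float32)); print(f,n,len(R),cx,cy,r,R[:,2].max(),R[:,:2].mean(0))
P=cloud('top0')
K=P[222:238,306:325].reshape(-1,3); K=K[(K[:,2]>.1)]; print('knob',len(K),K.min(0),K.max(0),K.mean(0))
# lid corners
im=load('top0')[0].astype(int); Z=P[:,:,2]
for v in range(192,242,4): print(v,' '.join('%3d'%(1000*z) for z in Z[v,284:352:3]))
```

```text
top0 a 100 0.5974353551864624 0.0790293961763382 0.04460197314620018 0.1348666475636744 [0.60650182 0.08785292]
top0 b 104 0.5985967516899109 -0.002852637553587556 0.03125680610537529 0.13451312164687024 [ 0.60379061 -0.0040265 ]
top0 base 92 0.5050315856933594 -0.22261397540569305 0.031117849051952362 0.05372892753328706 [ 0.50772684 -0.22773984]
scene0 a 277 0.5913153886795044 0.07601170986890793 0.05401027947664261 0.12954495739345073 [0.59844929 0.08168695]
scene0 b 218 0.604459285736084 0.014712645672261715 0.05018393695354462 0.12965284437151525 [ 6.02019185e-01 -3.15336755e-04]
scene0 base 230 0.5040102601051331 -0.22168642282485962 0.03216163069009781 0.049453288296099296 [ 0.50971093 -0.22041916]
knob 60 [0.37348517 0.03193589 0.10444686] [0.57136189 0.06102609 1.57916068] [0.5595194  0.04747328 0.14073683]
192  -7  -2  79  83  83  83  73  -3   0   1   0  -5   2   0   0   0  -4   3   0  -5   7   0  -3
196 -10   2  76  81  81  78  80  82  81  74  80  78  79  80  80  78  80  81  74  78  -1   2   1
200   3  -2  79  83  78 123  83  74  80  80  72  78  79  73  77  82  81  79  84 
[... 275 characters left out ...]
  83  79  86 105  76   7  -5
216  -5  79 127  86  83  84  80  86 126  77  72  77  77 121  82  77  81  78  90 115  80   9   1
220   3  83  75  81 110  85 113  73  80  75  75  75  79  77 115  83  81  78 110  79  79   2   0
224  -1  80  70  75  82  87  76  80  78 118 117 118  78  75  85  80  75  87  75  79  83   1  -4
228   1  77  76  82  81  75  81  81  78 116 108 121  82  86  81  82  78  74  77  80  75  -1   0
232   4  24  17  30  36  48  53  65  78  80  83  87  73  75  79  80  82  81  76  79   1   4   0
236  -4   0   6  -3   4   1   0   2   8   2   2   0   2   6  10  19  25  31  40  52   2   3   6
240   0   1   1  -4   0  -3  -1  -3  -1   5   2  -3  -2  -2   2   2   0   1  -2   0   0   4   2
```

View pics/crop1.png

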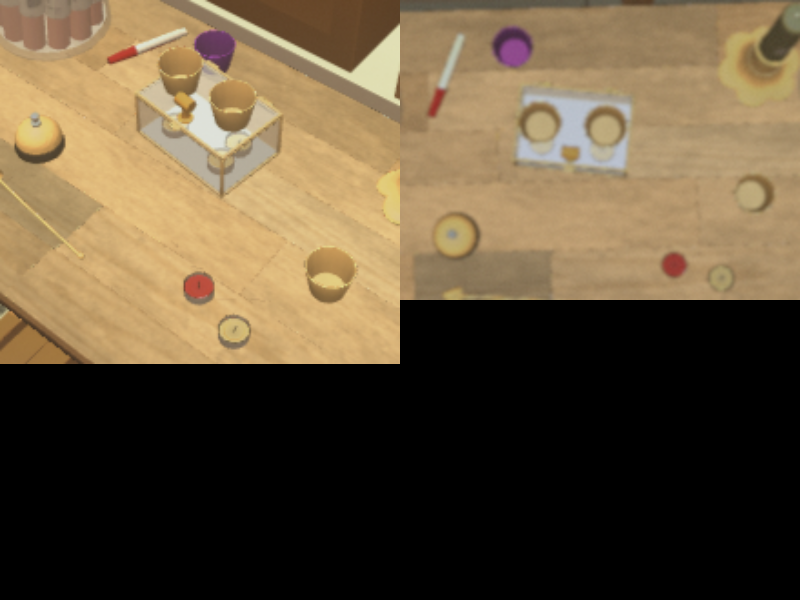

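The crop confirms it: the open brass cup at crop (330,272), scene (401,330), is the base cup. The purple cup behind the casket is the decoy, and the dome on the left is the bell. I'm moving to a hover over the casket.

>>> arm_command:
  motion:
    - [87,-26,-24,-3,0]
    - [87,-52,-47,-6,0]
    - [87,-79,-71,-9,0]
    - [87,-105,-94,-12,0]
    - [87,-131,-118,-15,0]
  newtons: 15

```text
time: 0.52
position: [0.2529, 0.4847, 0.2511]
tool_rot: [-0.371, -3.119, 0.001]
ft_force: [0.6, -0.4, 0.3]
grip_width: 1.001
grip_force: 0.0
```

>>> arm_command:
  motion:
    - [87,-26,-24,-3,0]
    - [87,-52,-47,-6,0]
    - [87,-79,-71,-9,0]
    - [87,-105,-94,-12,0]
    - [87,-131,-118,-15,0]

```text
time: 0.93
position: [0.3524, 0.3393, 0.2664]
tool_rot: [-0.371, -3.119, 0.0]
ft_force: [0.4, 0.3, 0.0]
grip_width: 0.998
grip_force: 0.0
```

>>> arm_command:
  motion:
    - [87,-26,-24,-3,0]
    - [87,-52,-47,-6,0]
    - [87,-79,-71,-9,0]
    - [87,-105,-94,-12,0]
    - [87,-131,-118,-15,0]

```text
time: 1.35
position: [0.452, 0.194, 0.2815]
tool_rot: [-0.371, -3.119, -0.0]
ft_force: [1.2, 0.4, 0.0]
grip_width: 0.998
grip_force: 0.0
```

>>> arm_command:
  motion:
    - [87,-26,-24,-3,0]
    - [87,-52,-47,-6,0]
    - [87,-79,-71,-9,0]
    - [87,-105,-94,-12,0]
    - [87,-131,-118,-15,0]

```text
time: 1.77
position: [0.5517, 0.0487, 0.2965]
tool_rot: [-0.37, -3.119, -0.0]
ft_force: [0.8, 1.0, -0.4]
grip_width: 1.001
grip_force: 0.0
```

>>> arm_command:
  motion:
    - [87,0,0,0,7]
    - [87,0,0,0,14]
    - [87,0,0,0,21]
    - [87,0,0,0,28]
    - [87,0,0,0,35]

```text
time: 2.18
position: [0.5509, 0.05, 0.296]
tool_rot: [-1.301, -2.859, 0.001]
ft_force: [0.1, -0.9, -0.2]
grip_width: 1.002
grip_force: 0.0
```

>>> arm_command:
  motion:
    - [87,0,0,0,7]
    - [87,0,0,0,14]
    - [87,0,0,0,21]
    - [87,0,0,0,28]
    - [87,0,0,0,35]

```text
time: 2.6
position: [0.5509, 0.0501, 0.2961]
tool_rot: [-2.1, -2.336, 0.001]
ft_force: [-0.1, -0.7, -0.2]
grip_width: 1.002
grip_force: 0.0
```

>>> arm_command:
  motion:
    - [87,0,0,0,7]
    - [87,0,0,0,13]
    - [87,0,0,0,13]

```text
time: 2.85
position: [0.5509, 0.0501, 0.2962]
tool_rot: [-2.347, -2.087, 0.001]
ft_force: [0.8, 0.1, -0.3]
grip_width: 1.002
grip_force: 0.0
```

Run:
```python
from h import *
snap('wrist','w0'); print(load('w0')[2:])
```

```text
(array([[377.5905907 ,   0.        , 315.03772409],
       [  0.        , 377.5905907 , 241.71457979],
       [  0.        ,   0.        ,   1.        ]]), array([[ 9.93734125e-01, -1.06885881e-01, -3.26786932e-02,
         5.59646000e-01],
       [-1.11768776e-01, -9.51555706e-01, -2.86442802e-01,
         1.27623493e-01],
       [-4.78905744e-04,  2.88300444e-01, -9.57539881e-01,
         4.45106505e-01],
       [ 0.00000000e+00,  0.00000000e+00,  0.00000000e+00,
         1.00000000e+00]]))
```

View pics/w0.png

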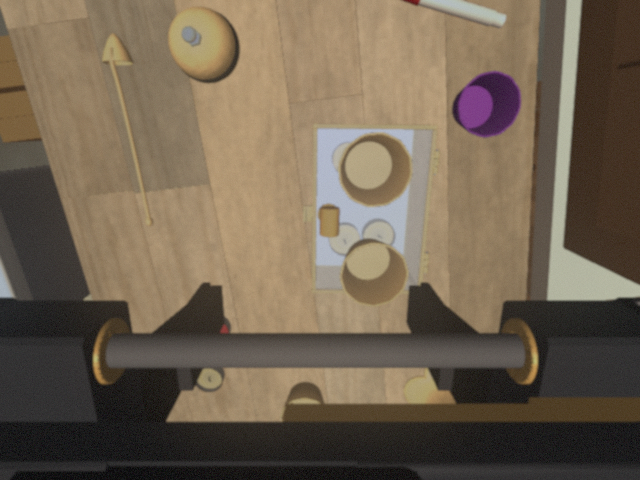

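The wrist view shows cup a's rim centred near (375,169), cup b's near (374,271), and the knob at (329,221). The casket's edges are parallel to the image axes, so the tool yaw already matches the casket.

```bash
cat >> h.py <<'E'
def rim(f,box,z,lo=.012,hi=.012):
    u0,v0,u1,v1=box; P=cloud(f); d=load(f)[1]
    v,u=np.nonzero((P[:,:,2]>z-lo)&(P[:,:,2]<z+hi)&(d>0)); k=(u>=u0)&(u<u1)&(v>=v0)&(v<v1)
    Q=np.array([ray(f,a,b,z)[:2] for a,b in zip(u[k],v[k])],np.float32)
    c,r=cv2.minEnclosingCircle(Q); 
    return np.round(c,4),round(r,4),len(Q)
def hull_rim(f,box,z,R=.0315):
    # brass mask contour -> rays to rim plane -> robust circle fit with fixed radius
    from scipy.optimize import least_squares
    P=cloud(f);u0,v0,u1,v1=box
    m=((P[v0:v1,u0:u1,2]>z-.02)&(P[v0:v1,u0:u1,2]<z+.015)).astype(np.uint8)
    c=max(cv2.findContours(m,cv2.RETR_EXTERNAL,cv2.CHAIN_APPROX_NONE)[0],key=len)[:,0]+[u0,v0]
    Q=np.array([ray(f,a,b,z)[:2] for a,b in c]); s=least_squares(lambda p:np.hypot(*(Q-p).T)-R,Q.mean(0),loss='soft_l1',f_scale=.002)
    return np.round(s.x,4),round(float(np.median(abs(s.fun))),4),len(Q)
E
python3 - <<'E'
from h import *
for n,b in dict(a=(330,122,420,215),b=(330,228,418,310)).items(): print(n,rim('w0',b,.126),hull_rim('w0',b,.126))
for n,b in dict(a=(284,196,317,229),b=(320,198,350,232)).items(): print('top',n,rim('top0',b,.126),hull_rim('top0',b,.126))
print('topbase',rim('top0',(390,232,424,262),.046),hull_rim('top0',(390,232,424,262),.046))
print(hull_rim('scene0',(382,312,420,350),.046))
im,d,K,T=load('w0'); P=cloud('w0')
B=P[200:242,314:346]; m=(B[:,:,2]>.1); v,u=np.nonzero(m); print('knob px',u.min()+314,u.max()+314,v.min()+200,v.max()+200, B[m].mean(0),B[m].max(0))
print('knob end centres',ray('w0',329,206,.119),ray('w0',329,236,.119))
print([ray('w0',*p,.08) for p in((316,127),(436,129),(315,289))])
print(get_state()['position'])
E
```

```text
a (array([0.5974, 0.0813]), 0.042, 1396) (array([0.6058, 0.0887]), 0.001, 210)
b (array([0.5891, 0.0061]), 0.0454, 1207) (array([ 0.5982, -0.004 ]), 0.0007, 189)
top a (array([0.5913, 0.0774]), 0.0495, 121) (array([0.6058, 0.0907]), 0.002, 61)
top b (array([ 0.5981, -0.0032]), 0.0309, 104) (array([ 0.5981, -0.0031]), 0.0016, 60)
topbase (array([ 0.5051, -0.2227]), 0.0311, 92) (array([ 0.5047, -0.2228]), 0.0017, 57)
(array([ 0.5019, -0.2242]), 0.002, 78)
knob px 320 345 206 236 [0.56340768 0.04739978 0.11749273] [0.57306237 0.12762349 0.4451065 ]
knob end centres [0.56434036 0.06120779 0.119     ] [0.56157315 0.03399591 0.119     ]
[array([0.56045873, 0.12844844, 0.08      ]), array([0.67073364, 0.11426131, 0.08      ]), array([ 0.54135445, -0.03308772,  0.08      ])]
[0.55092827 0.05011727 0.29622035]
```

>>> arm_command:
  motion:
    - [87,-16,18,10,0]
    - [87,-32,36,25,0]
    - [87,-48,53,45,0]
    - [87,-48,53,75,0]
    - [87,-48,53,105,0]

```text
time: 3.32
position: [0.5992, -0.0057, 0.1908]
tool_rot: [2.343, 2.09, 0.001]
ft_force: [0.2, 1.1, -0.5]
grip_width: 1.002
grip_force: 0.0
```

>>> arm_command:
  motion:
    - [87,0,0,25,0]
    - [87,0,0,50,0]
    - [87,0,0,66,0]
    - [87,0,0,67,0]
    - [87,0,0,67,0]

```text
time: 3.73
position: [0.5976, -0.0036, 0.1237]
tool_rot: [-2.342, -2.092, 0.003]
ft_force: [1.1, 0.2, 0.6]
grip_width: 0.998
grip_force: 0.0
```

>>> arm_command:
  motion:
    - [66,0,0,0,0]
    - [60,0,0,0,0]
    - [55,0,0,0,0]
    - [55,0,0,0,0]
    - [55,0,0,0,0]
  newtons: 15

```text
time: 4.15
position: [0.5986, -0.0035, 0.1253]
tool_rot: [2.345, 2.091, 0.002]
ft_force: [-1.8, 0.8, 1.8]
grip_width: 0.71
grip_force: 1.1
```

>>> arm_command:
  motion:
    - [50,0,0,0,0]
    - [50,0,0,0,0]
    - [50,0,0,-10,0]
    - [50,0,0,-25,0]
    - [50,0,0,-40,0]

```text
time: 4.57
position: [0.5977, -0.0037, 0.1646]
tool_rot: [-2.345, -2.09, 0.002]
ft_force: [0.0, -0.4, -2.0]
grip_width: 0.697
grip_force: 15.0
```

>>> arm_command:
  motion:
    - [50,-20,-6,-8,0]
    - [50,-48,-14,-10,0]
    - [50,-78,-23,-10,0]
    - [50,-108,-32,-10,0]
    - [50,-138,-40,-10,0]

```text
time: 4.98
position: [0.5416, -0.1378, 0.1747]
tool_rot: [-2.345, -2.091, -0.0]
ft_force: [0.0, -0.9, -1.6]
grip_width: 0.69
grip_force: 15.0
```

>>> arm_command:
  motion:
    - [50,-30,-9,0,0]
    - [50,-60,-18,0,0]
    - [50,-90,-27,0,0]
    - [50,-90,-27,0,0]
    - [50,-90,-27,0,0]

```text
time: 5.4
position: [0.504, -0.2253, 0.1749]
tool_rot: [2.351, 2.084, 0.0]
ft_force: [0.8, 0.3, -1.4]
grip_width: 0.691
grip_force: 15.0
```

Run:
```python
from h import *
print(get_state()['position'],get_state()['grip_force'])
snap('wrist','w1'); snap('scene','s1')
b=load('s1')[0][230:380,320:480,::-1]; w=load('w1')[0][240:480,150:500,::-1]
c=np.zeros((480,800,3),np.uint8); c[:412,:440]=cv2.resize(b,(440,412)); c[:247,440:]=cv2.resize(w,(360,247)); cv2.imwrite('pics/c2.png',c)
```

```text
[ 0.50402068 -0.22532955  0.17487156] 14.99998749808583
```

View pics/c2.png

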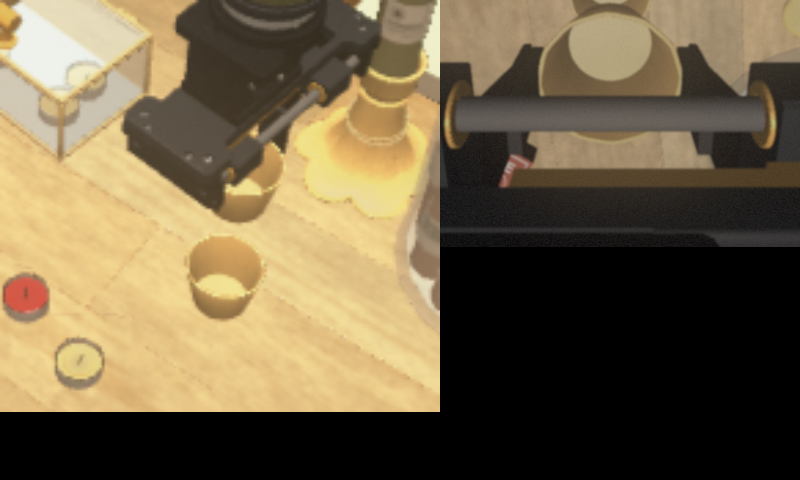

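>>> arm_command:
  motion:
    - [50,1,0,18,0]
    - [50,2,0,38,0]
    - [50,2,0,58,0]
    - [50,2,0,72,0]
    - [50,2,0,80,0]

```text
time: 5.92
position: [0.5055, -0.2182, 0.0925]
tool_rot: [-2.34, -2.092, 0.002]
ft_force: [-0.5, -1.3, -0.2]
grip_width: 0.694
grip_force: 15.0
```

>>> arm_command:
  motion:
    - [50,0,0,6,0]
    - [50,0,0,12,0]
    - [50,0,0,18,0]
    - [50,0,0,24,0]
    - [50,0,0,26,0]

```text
time: 6.33
position: [0.5058, -0.2205, 0.0681]
tool_rot: [-2.345, -2.091, 0.0]
ft_force: [-0.5, -0.4, -0.1]
grip_width: 0.69
grip_force: 15.0
```

>>> arm_command:
  motion:
    - [50,0,0,2,0]
    - [50,0,0,4,0]
    - [50,0,0,6,0]
    - [50,0,0,6,0]

```text
time: 6.67
position: [0.5061, -0.2228, 0.0652]
tool_rot: [2.345, 2.088, 0.0]
ft_force: [-6.1, -1.1, 15.7]
grip_width: 0.693
grip_force: 15.0
```

>>> arm_command:
  motion:
    - [50,0,0,-3,0]
    - [70,0,-1,-3,0]
    - [80,0,-2,-3,0]
    - [87,0,-2,-3,0]
    - [87,0,-2,-3,0]

```text
time: 7.08
position: [0.5041, -0.22, 0.0655]
tool_rot: [2.345, 2.091, 0.001]
ft_force: [0.5, 0.2, 0.6]
grip_width: 0.903
grip_force: 0.0
```

>>> arm_command:
  motion:
    - [87,0,0,-20,0]
    - [87,0,0,-55,0]
    - [87,0,0,-90,0]
    - [87,0,0,-125,0]
    - [87,0,0,-160,0]

```text
time: 7.5
position: [0.5037, -0.2201, 0.2271]
tool_rot: [-2.345, -2.09, -0.0]
ft_force: [0.9, -0.2, 0.1]
grip_width: 0.999
grip_force: 0.0
```

Run:
```python
from h import *
print(get_state()['position'])
snap('wrist','w2'); snap('scene','s2')
b=load('s2')[0][270:380,340:460,::-1]; w=load('w2')[0][:,:,::-1]
c=np.zeros((480,800,3),np.uint8); c[:403,:440]=cv2.resize(b,(440,403)); c[:270,440:]=cv2.resize(w,(360,270)); cv2.imwrite('pics/c3.png',c)
```

```text
[ 0.50369979 -0.22013022  0.22707749]
```

View pics/c3.png

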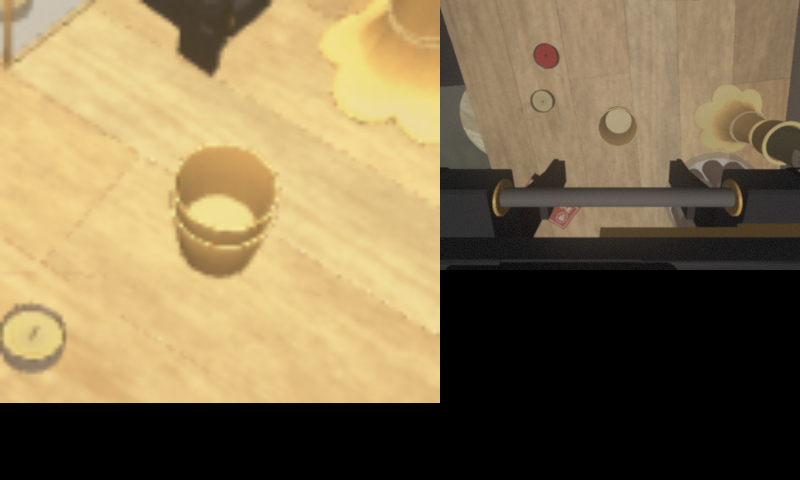

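The second cup sits in the base, upright, with its collar showing at crop (225,215). Next I measure the stack and recheck cup a.

Run:
```python
from h import *
print(hull_rim('w2',(270,180,360,275),.065),hull_rim('s2',(380,300,422,352),.065))
P=cloud('w2'); Q=P[185:265,275:355].reshape(-1,3); print(np.percentile(Q[Q[:,2]>.05][:,2],[50,80,95]))
```

```text
(array([ 0.51  , -0.2247]), 0.0007, 206) (array([ 0.4998, -0.222 ]), 0.0023, 98)
[0.06484684 0.07259898 0.07483066]
```

>>> arm_command:
  motion:
    - [87,34,6,0,0]
    - [87,68,12,0,0]
    - [87,102,19,0,0]
    - [87,136,27,0,0]
    - [87,170,33,0,0]

```text
time: 8.02
position: [0.5565, -0.0533, 0.225]
tool_rot: [-2.345, -2.09, -0.0]
ft_force: [0.4, 0.1, 0.7]
grip_width: 0.999
grip_force: 0.0
```

>>> arm_command:
  motion:
    - [87,34,6,0,0]
    - [87,68,12,0,0]
    - [87,102,19,0,0]
    - [87,136,27,0,0]
    - [87,149,33,0,0]

```text
time: 8.43
position: [0.606, 0.0964, 0.2241]
tool_rot: [-2.335, -2.098, -0.001]
ft_force: [1.1, 0.7, 0.3]
grip_width: 1.002
grip_force: 0.0
```

Run:
```python
from h import *
print(get_state()['position'])
snap('wrist','w3'); im=load('w3')[0]
b=(260,170,370,285); print(hull_rim('w3',b,.126))
s=least=None
```

```text
[0.60603676 0.0964314  0.22413606]
(array([0.607 , 0.0907]), 0.0019, 244)
```

>>> arm_command:
  motion:
    - [87,0,0,15,0]
    - [87,0,0,40,0]
    - [87,0,0,70,0]
    - [87,0,0,95,0]
    - [87,0,0,101,0]

```text
time: 8.9
position: [0.6027, 0.0879, 0.1195]
tool_rot: [-2.343, -2.088, 0.012]
ft_force: [-1.1, -0.3, -0.4]
grip_width: 1.001
grip_force: 0.0
```

>>> arm_command:
  motion:
    - [87,0,0,0,0]
    - [66,0,0,0,0]
    - [60,0,0,0,0]
    - [50,0,0,0,0]
    - [50,0,0,0,0]

```text
time: 9.32
position: [0.607, 0.0892, 0.1262]
tool_rot: [2.344, 2.09, 0.004]
ft_force: [0.4, -0.3, 0.7]
grip_width: 0.781
grip_force: 0.0
```

>>> arm_command:
  motion:
    - [50,0,0,0,0]
    - [50,0,0,0,0]
    - [50,0,0,0,0]
    - [50,0,0,0,0]

```text
time: 9.65
position: [0.6064, 0.0893, 0.1256]
tool_rot: [2.345, 2.091, 0.002]
ft_force: [-1.8, 1.2, 6.1]
grip_width: 0.686
grip_force: 15.0
```

>>> arm_command:
  motion:
    - [50,0,0,-12,0]
    - [50,0,0,-35,0]
    - [50,0,0,-60,0]
    - [50,-15,-3,-65,0]
    - [50,-42,-8,-65,0]

```text
time: 10.07
position: [0.5947, 0.0515, 0.1915]
tool_rot: [2.338, 2.097, 0.007]
ft_force: [0.1, -0.8, -1.5]
grip_width: 0.693
grip_force: 15.0
```

>>> arm_command:
  motion:
    - [50,-30,-6,0,0]
    - [50,-60,-12,0,0]
    - [50,-90,-18,0,0]
    - [50,-120,-24,0,0]
    - [50,-150,-30,0,0]

```text
time: 10.48
position: [0.5446, -0.0995, 0.189]
tool_rot: [-2.345, -2.089, 0.001]
ft_force: [0.5, -0.4, -1.0]
grip_width: 0.689
grip_force: 15.0
```

>>> arm_command:
  motion:
    - [50,-30,-6,0,0]
    - [50,-60,-12,0,0]
    - [50,-90,-18,0,0]
    - [50,-115,-22,0,0]
    - [50,-130,-25,0,0]

```text
time: 10.9
position: [0.5037, -0.2281, 0.1892]
tool_rot: [2.35, 2.085, -0.002]
ft_force: [0.5, -0.5, -0.5]
grip_width: 0.687
grip_force: 15.0
```

>>> arm_command:
  motion:
    - [50,0,0,0,0]
    - [50,0,0,0,0]
    - [50,0,0,0,0]
    - [50,0,0,0,0]

```text
time: 11.23
position: [0.5069, -0.222, 0.1892]
tool_rot: [-2.342, -2.093, -0.0]
ft_force: [0.2, 0.2, -0.9]
grip_width: 0.69
grip_force: 15.0
```

Run:
```python
from h import *
print(get_state()['position'],get_state()['grip_force'])
snap('top','t4');snap('scene','s4'); snap('wrist','w4')
print(hull_rim('top0',(390,232,424,262),.046))
im=load('s4')[0][230:380,320:480,::-1]; b=load('w4')[0][240:480,150:500,::-1]
c=np.zeros((480,800,3),np.uint8); c[:412,:440]=cv2.resize(im,(440,412)); c[:247,440:]=cv2.resize(b,(360,247)); cv2.imwrite('pics/c4.png',c)
```

```text
[ 0.50687384 -0.22201777  0.18917765] 14.999925799277207
(array([ 0.5047, -0.2228]), 0.0017, 57)
```

View pics/c4.png

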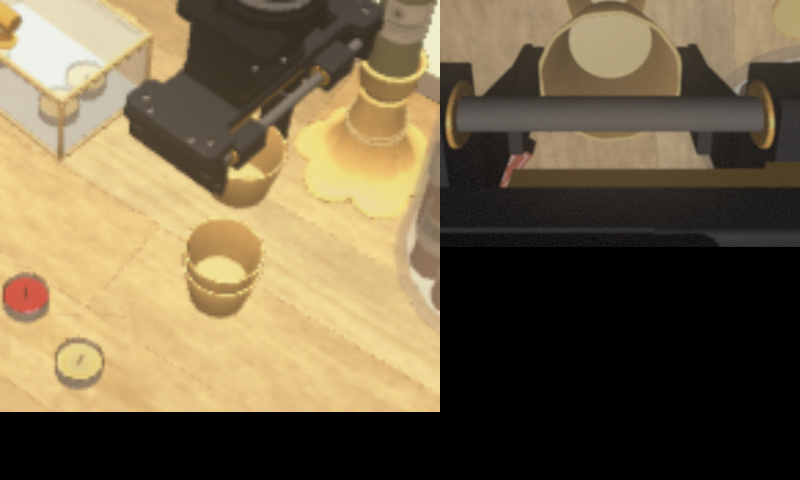

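Cup a is held upright directly over the two-cup stack at crop (223,268). I'm lowering it.

>>> arm_command:
  motion:
    - [50,0,-1,16,0]
    - [50,0,-2,34,0]
    - [50,0,-2,50,0]
    - [50,0,-2,60,0]
    - [50,0,-2,66,0]

```text
time: 11.8
position: [0.5041, -0.2225, 0.1222]
tool_rot: [-2.343, -2.091, 0.002]
ft_force: [-0.4, -0.3, -1.8]
grip_width: 0.686
grip_force: 15.0
```

>>> arm_command:
  motion:
    - [50,0,0,7,0]
    - [50,0,0,14,0]
    - [50,0,0,21,0]
    - [50,0,0,28,0]
    - [50,0,0,34,0]

```text
time: 12.22
position: [0.5047, -0.2231, 0.0891]
tool_rot: [-2.345, -2.09, -0.001]
ft_force: [-0.3, 0.8, -1.1]
grip_width: 0.684
grip_force: 15.0
```

>>> arm_command:
  motion:
    - [50,0,0,2,0]
    - [50,0,0,4,0]
    - [50,0,0,6,0]
    - [50,0,0,6,0]

```text
time: 12.55
position: [0.5052, -0.2233, 0.0846]
tool_rot: [2.345, 2.09, 0.002]
ft_force: [-2.9, 1.5, 4.7]
grip_width: 0.686
grip_force: 15.0
```

>>> arm_command:
  motion:
    - [50,0,0,1,0]
    - [50,0,0,2,0]
    - [50,0,0,2,0]

```text
time: 12.8
position: [0.5056, -0.2237, 0.0841]
tool_rot: [2.345, 2.09, 0.004]
ft_force: [-5.3, 3.0, 14.4]
grip_width: 0.688
grip_force: 15.0
```

>>> arm_command:
  motion:
    - [50,0,-1,-3,0]
    - [70,0,-1,-3,0]
    - [80,0,-1,-3,0]
    - [87,0,-1,-3,0]
    - [87,0,-1,-3,0]

```text
time: 13.22
position: [0.5038, -0.2234, 0.0845]
tool_rot: [2.345, 2.09, 0.0]
ft_force: [-0.3, 0.2, 0.7]
grip_width: 0.909
grip_force: 0.0
```

>>> arm_command:
  motion:
    - [87,0,0,-15,0]
    - [87,0,0,-45,0]
    - [87,0,0,-80,0]
    - [87,0,0,-115,0]
    - [87,0,0,-150,0]

```text
time: 13.63
position: [0.5033, -0.2234, 0.236]
tool_rot: [2.345, 2.09, -0.0]
ft_force: [-0.4, 0.3, 0.1]
grip_width: 0.994
grip_force: 0.0
```

Run:
```python
from h import *
print(get_state()['position'])
snap('wrist','w5'); snap('scene','s5')
b=load('s5')[0][270:380,340:460,::-1]; w=load('w5')[0][:,:,::-1]
c=np.zeros((480,800,3),np.uint8); c[:403,:440]=cv2.resize(b,(440,403)); c[:270,440:]=cv2.resize(w,(360,270)); cv2.imwrite('pics/c5.png',c)
```

```text
[ 0.50330186 -0.2233912   0.23601525]
```

View pics/c5.png

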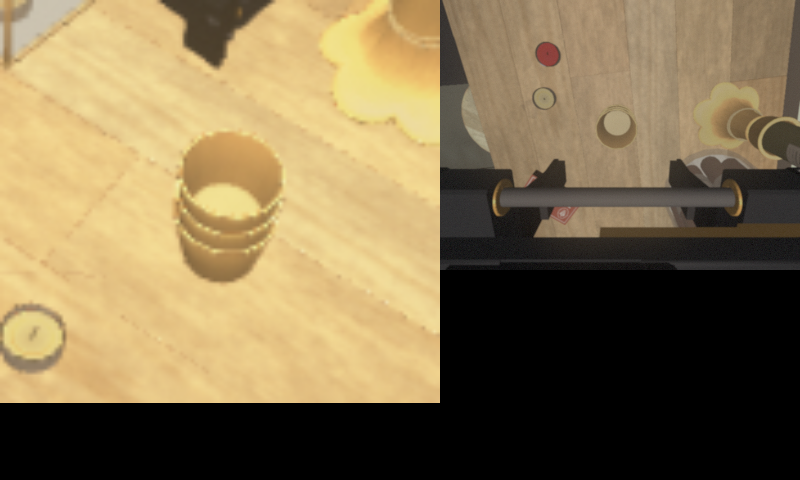

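Three nested rims are visible at crop y≈213, 235 and 250. The seating heights were 19.4 mm apart, so the cups are fully home. Next is the knob.

>>> arm_command:
  motion:
    - [87,30,3,0,0]
    - [87,62,6,0,0]
    - [87,94,9,0,0]
    - [87,126,12,0,0]
    - [87,158,15,0,0]

```text
time: 14.15
position: [0.5365, -0.0665, 0.234]
tool_rot: [-2.345, -2.09, -0.0]
ft_force: [1.2, -0.8, -0.8]
grip_width: 1.003
grip_force: 0.0
```

>>> arm_command:
  motion:
    - [87,32,3,0,0]
    - [87,64,6,0,0]
    - [87,94,9,0,0]
    - [87,110,11,0,0]
    - [87,118,12,0,0]

```text
time: 14.57
position: [0.562, 0.051, 0.2337]
tool_rot: [-2.34, -2.095, 0.001]
ft_force: [-0.0, 0.6, 0.1]
grip_width: 0.997
grip_force: 0.0
```

>>> arm_command:
  motion:
    - [87,0,0,0,-7]
    - [87,0,0,0,-14]
    - [87,0,0,0,-21]
    - [87,0,0,0,-28]
    - [87,0,0,0,-35]

```text
time: 14.98
position: [0.5619, 0.0454, 0.2343]
tool_rot: [1.603, 2.701, -0.002]
ft_force: [-0.1, -0.6, 0.5]
grip_width: 0.997
grip_force: 0.0
```

>>> arm_command:
  motion:
    - [87,0,0,0,-7]
    - [87,0,0,0,-14]
    - [87,0,0,0,-21]
    - [87,0,0,0,-28]
    - [87,0,0,0,-35]

```text
time: 15.4
position: [0.5619, 0.0453, 0.2343]
tool_rot: [-0.717, -3.059, 0.002]
ft_force: [-1.1, -0.1, -0.3]
grip_width: 0.997
grip_force: 0.0
```

>>> arm_command:
  motion:
    - [87,0,0,0,-7]
    - [87,0,0,0,-14]
    - [60,0,0,0,-20]
    - [55,0,0,0,-20]
    - [50,0,0,0,-20]

```text
time: 15.82
position: [0.5619, 0.046, 0.2344]
tool_rot: [-0.188, -3.136, 0.001]
ft_force: [-0.4, -0.9, 0.7]
grip_width: 0.85
grip_force: 0.0
```

Run:
```python
from h import *
s=get_state();print(s['position'],s['tool_rot'],s['joint_positions'],s['grip_width'])
snap('wrist','w6')
im=cv2.imread('pics/w6.png'); cv2.imwrite('pics/c6.png',im)
```

```text
[0.56194885 0.0460489  0.23441121] [-1.88398901e-01 -3.13581529e+00  9.57729719e-04] [-0.54764275  0.14167773  0.46335238  1.68883593 -0.06448471  1.32654914
  1.37810451] 0.8504354683733225
```

View pics/c6.png

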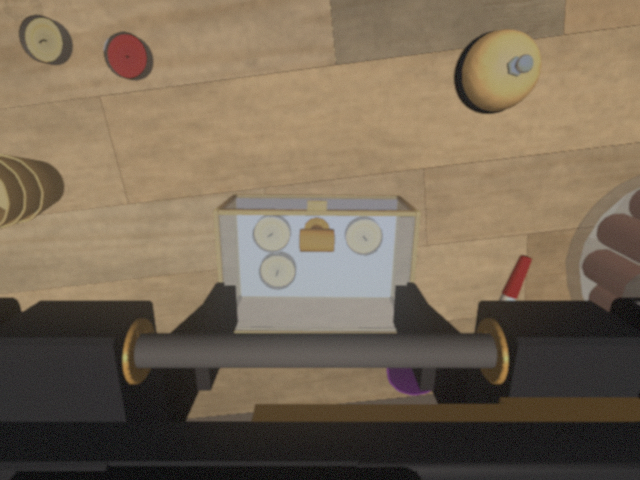

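The knob head is at (317,240), level with the image axes and centred on the gripper. The lid is clear.

Run:
```python
from h import *
im,d,K,T=load('w6'); P=cloud('w6'); B=P[222:258,290:345]; m=(B[:,:,2]>.1)&(d[222:258,290:345]>0)
v,u=np.nonzero(m); print(np.percentile(u+290,[2,98]),np.percentile(v+222,[2,98]),B[m].mean(0))
c=np.array([ray('w6',317.2,v,.112) for v in(230,240,251)]);print(c)
p=np.array([.56195,.0460]); R=cv2.Rodrigues(get_state()['tool_rot'])[0]; print(R.round(3)); print((c[1][:2]-p)@R[:2,:2])
# casket hinge edges at z .08 
print([ray('w6',*q,.08) for q in((219,211),(417,213))])
```

```text
[300. 334.] [229. 251.] [0.56113882 0.04647973 0.11746068]
[[0.55524509 0.04748257 0.112     ]
 [0.56295039 0.04657323 0.112     ]
 [0.57156965 0.04555604 0.112     ]]
[[-0.993  0.119 -0.   ]
 [ 0.119  0.993 -0.   ]
 [ 0.    -0.    -1.   ]]
[-0.00092492  0.0006884 ]
[array([ 0.53823687, -0.03130155,  0.08      ]), array([0.55920774, 0.12966631, 0.08      ])]
```

>>> arm_command:
  motion:
    - [50,0,0,20,0]
    - [50,0,0,50,0]
    - [50,0,0,80,0]
    - [50,0,0,100,0]
    - [50,0,0,110,0]

```text
time: 16.28
position: [0.56, 0.0471, 0.1214]
tool_rot: [-0.184, -3.132, 0.003]
ft_force: [-1.0, -0.3, -0.9]
grip_width: 0.586
grip_force: 0.0
```

>>> arm_command:
  motion:
    - [50,0,0,8,0]
    - [50,0,0,15,0]
    - [50,0,0,18,0]
    - [50,0,0,18,0]

```text
time: 16.62
position: [0.5623, 0.0479, 0.1068]
tool_rot: [0.181, 3.136, 0.0]
ft_force: [-0.7, -0.3, -0.5]
grip_width: 0.57
grip_force: 0.0
```

>>> arm_command:
  motion:
    - [30,0,0,0,0]
    - [20,0,0,0,0]
    - [15,0,0,0,0]
    - [15,0,0,0,0]
    - [15,0,0,0,0]
  newtons: 12

```text
time: 17.03
position: [0.5622, 0.047, 0.107]
tool_rot: [0.18, 3.136, -0.002]
ft_force: [-0.6, 2.5, 1.3]
grip_width: 0.297
grip_force: 12.0
```

>>> arm_command:
  motion:
    - [15,0,0,0,0]
    - [15,0,0,0,0]
    - [15,0,0,0,0]
    - [15,0,0,0,0]
    - [15,0,0,0,0]

```text
time: 17.45
position: [0.5622, 0.0471, 0.1069]
tool_rot: [0.181, 3.136, -0.001]
ft_force: [-0.7, -3.5, 5.8]
grip_width: 0.297
grip_force: 12.0
```

>>> arm_command:
  motion:
    - [15,-3.3,0,-8.8,0]
    - [15,-7.4,0,-17.2,0]
    - [15,-12.3,0,-25.2,0]
    - [15,-17.8,0,-32.8,0]
    - [15,-23.9,0,-39.9,0]

```text
time: 17.87
position: [0.5851, 0.0442, 0.1469]
tool_rot: [-0.181, -3.134, 0.002]
ft_force: [-2.1, -6.1, -3.1]
grip_width: 0.3
grip_force: 12.0
```

>>> arm_command:
  motion:
    - [15,-7,0,-6.5,0]
    - [15,-14,0,-12.5,0]
    - [15,-22,0,-17.7,0]
    - [15,-30,0,-22.2,0]
    - [15,-38.6,0,-26.1,0]

```text
time: 18.28
position: [0.6238, 0.0392, 0.1734]
tool_rot: [-0.182, -3.134, 0.002]
ft_force: [-3.5, -5.5, -0.6]
grip_width: 0.301
grip_force: 12.0
```

>>> arm_command:
  motion:
    - [15,-6,0,-2.2,0]
    - [15,-11,0,-3.7,0]
    - [15,-15,0,-4.6,0]
    - [15,-17.9,0,-5.3,0]
    - [15,-17.9,0,-5.3,0]

```text
time: 18.7
position: [0.6424, 0.0368, 0.1789]
tool_rot: [-0.182, -3.136, 0.003]
ft_force: [-1.8, -5.6, 2.0]
grip_width: 0.296
grip_force: 12.0
```

>>> arm_command:
  motion:
    - [15,0,0,0,0]
    - [15,0,0,0,0]
    - [15,0,0,0,0]
    - [15,0,0,0,0]
    - [15,0,0,0,0]

```text
time: 19.12
position: [0.6421, 0.0369, 0.1789]
tool_rot: [0.182, 3.136, -0.003]
ft_force: [-1.5, -6.8, 1.1]
grip_width: 0.299
grip_force: 12.0
```

Run:
```python
from h import *
s=get_state();print(s['position'],s['ft_force'],s['grip_width'],s['grip_force'])
d=np.array(s['position'])-[.5622,.0471,.1069]; a=d[0]*.993-d[1]*.117; print('lid deg',np.degrees(np.arctan2(.034+d[2],.102-a)-np.arctan2(.034,.102)),a,d[2])
snap('scene','s7'); b=load('s7')[0][160:380,240:460,::-1]; cv2.imwrite('pics/c7.png',cv2.resize(b,(600,600)))
```

```text
[0.64209754 0.03686373 0.17885259] [-1.45730152 -6.76286584  1.08837944] 0.29944585145382835 12.00160596286878
lid deg 60.11293724368668 0.08053590356863974 0.07195259035565416
```

View pics/c7.png

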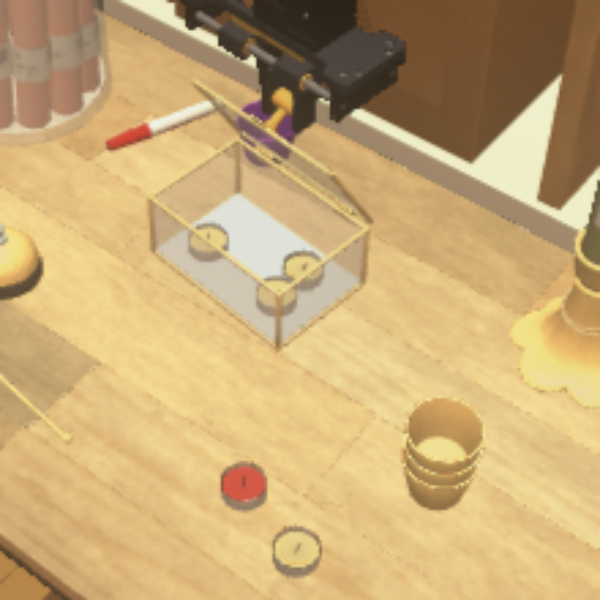

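The lid stands at about 60 degrees with the knob held at crop (275,105), and the three cups are stacked at (443,452). I'm handing in.

```bash
python3 -c "
from bench import *
print(close_job())"
```

```text
the job is handed in; nothing more can be done
None
```

I nested both cups upright and fully home in the base cup, and handed the job in with the gripper still holding the lid by its knob, steady at about 60 degrees; the system returned no verdict.

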